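# Run a box of wet slides into the slide loader

### The job

The box of freshly mounted slides stands out of line on the bed in front of the slide loader's infeed lane, and the coverslips have not set yet. With the fingertips only, gently square the box up and push it down the lane until its front comes up to the two rubber buffers, without the box or your fingers touching either guide rail. Never pick the box up or tip it, leave the other things where they stand, and take the hand away when it is home.

Things in the scene. Friction and masses are not known exactly. Their poses are not given: they have to be found in the camera images.
- dock: Infeed lane, fixed. Origin on the bench (z=0) below the middle of the lane mouth; x runs along the lane towards the buffers, y left, z up. Dark bed plate 6 mm thick, 200 mm wide, from x=-208 to 162 mm: open before the mouth, rails after it. Lane 106 mm wide (y=-53 to 53). White loader head 160 mm wide, 100 mm tall at x=162 to 247 mm.
- lane_end (a point): Middle of the lane at its end, on the bed's top (6 mm above the bench), right below the faces of the two rubber buffers, 150 mm from the mouth. The buffers are 14 mm in diameter, 52 mm apart, 20 mm above the bed, and soft: they give way up to 8 mm, at 0.7 N per mm.
- rail_left: Left guide rail, a straight aluminium bar 160 mm long, 12 mm wide, 12 mm tall, screwed on the bed. Origin on the bed's top under the middle of the bar's width at the lane mouth; x along the lane. Its top lies 18 mm above the bench. Must not be touched by anything.
- rail_right: Right guide rail, the same bar on the lane's other side, 118 mm from the left one middle to middle. Must not be touched by anything.
- slide_box: Loose lidded grey plastic box, four glass slides lying flat under its clear lid: 128 mm long (its x), 86 mm wide (y), 40 mm tall (z), 0.22 to 0.45 kg. Origin: centre of its underside. Starts on the open bed, its x within 0.3 rad of the lane's x, its centre up to 20 mm off the lane's middle line. Slides when pushed.
- oil_bottle: Amber immersion-oil bottle with black cap, 32 mm in diameter, 66 mm tall, loose on the bench beside the lane, to the right. Origin at the centre of its underside. Leave alone.
- stain_jar: Square glass staining jar with white cap, 52 mm by 52 mm, 80 mm tall, loose on the bench beside the lane, to the left. Origin at the centre of its underside. Leave alone.
- coverslip_case: Flat white plastic coverslip case, 62 mm by 46 mm, 24 mm tall, loose on the bench beside the loader, to the right. Origin at the centre of its underside. Leave alone.

How it is judged (in metres and radians):
At the end, for the whole second after the job is handed in: The slide box lies flat on the bed inside the lane, between the rails and touching neither (its middle within 10 mm of the lane's), its front face no more than 8 mm short of the rubber buffers, at rest and released (x of slide_box in the frame of lane_end between -0.072 and -0.055 m and y of slide_box in the frame of lane_end between -0.01 and 0.01 m and angle between the x axis of slide_box and the x axis of dock, either way round below 0.16 rad and z of slide_box in the frame of lane_end below 0.003 m and linear speed of slide_box below 0.005 m/s).
It fails at once if something touches a guide rail (contact force between any of rail_left, rail_right and anything else above 0.2 N).
It fails at once if the slide box is lifted off the bed (more than 8 mm) or tipped (more than 0.12 rad) (z of slide_box in the frame of dock above 0.014 m or angle between slide_box's own z axis and vertical above 0.12 rad).
It fails at once if the slide box is touched with the arm or hand instead of the fingers (contact force between the arm and slide_box above 0.5 N).
It fails at once if the slide box is handled roughly: pushed with more than 20 N, or faster than 0.3 m/s (contact force between the fingers and slide_box above 20 N or linear speed of slide_box above 0.3 m/s).
It fails at once if the bottle, jar or coverslip case is disturbed (moved more than 10 mm) (distance of any of oil_bottle, stain_jar, coverslip_case from where it was at the start of the episode above 0.01 m).
It also fails if it takes over 64 s, if anything falls off the work surface, if the arm or the gripper's body presses on something with over 40 N, if the wrist force passes 120 N, or if a joint passes its speed limit or range.

### The arm

A 6-joint arm with a two-finger parallel gripper is mounted at the origin on the work surface. World frame = base frame: x ahead of the robot, y to its left, z up, the work surface at z = 0. Lengths are in mm, angles in rad, forces in N, time in s.
With the tool pointing down it reaches from about 375 to 925 mm from the base axis. Payload 5.7 kg.
Tool frame: the origin (TCP) lies on the centre line of the jaws, within the pads' length; the fingertips stand 14 mm ahead of it and the grasp point (between the pads) lies 5 mm behind it (bot.finger_overhang is the y of the fingertips in the tool frame, in mm); y points along the fingers, x is the direction in which the jaws open and shut, and the axes are right-handed (so a half turn about y gives the same grasp; the last joint's range is limited). The gripper opens to 85 mm and grips with 20 to 120 N. Pads are 22 mm wide; open, the fingers measure 114 mm over their backs; the gripper's body (76 mm by 85 mm) begins 54 mm behind the grasp point. The pads swing forward as they close: fully open they stand 13 mm farther back than shut.
Start: joints at [1.105, 0.359, 1.51, -0, 1.272, -0.115], TCP at [206.181, 563.431, 245.267] pointing down, gripper open.
Joint ranges: [-2.97, 2.97], [-1.01, 2.36], [0.21, 2.38], [-0.96, 4.11], [0.2, 2.71], [-2.98, 2.98]. Speed limits (rad/s): [2.39, 2.39, 3.14, 3.14, 3.14, 3.14].

### API

Orientations are given as [roll, pitch, yaw] about the fixed x, y, z axes, in that order (R = Rz(yaw) Ry(pitch) Rx(roll)).
In Python, from bench import bot gives the robot as it stands.
- The arm moves only by the shell command python3 -m creep 'ROWS' [FORCE]. ROWS is JSON, one flat list of numbers, 5 for each row, row after row: the opening, from 0 (shut) to 1 (fully open), then the shift along the tool's x, y, z in m, then the turn about the tool's y in degrees. In form: [jaw, x, y, z, roll, jaw, x, y, z, roll, ...]. A call has 1 to 20 rows; each row is the pose to reach, as a shift and turn from the pose commanded when the call began, along the tool's axes at that moment; what a row does not reach only later rows make up. A row lasts 1/12 s, in which the tool goes at most 41.7 mm and 7.16 degrees, less where a joint would pass 70% of its speed; a pose out of reach is approached as far as the arm can. A call with a gripper value outside its range is refused whole. The fingers move at their own pace and stop on an object; FORCE is the grip in N (left out, the last holds). Time passes only in rows, so rows that repeat a pose let the fingers close. It gives the time, the measured TCP pose, the force and the opening at its end, in the units of the state.
- bot.sense(): the state, without advancing time (a new reading comes with each control period).
- bot.snapshot(name): name is "side" or "top"; returns a dict with "img" (400x640x3 uint8, red, green, blue), "z_map" (400x640 float32, mm along the optical axis (not along the pixel's ray), 0 where there is no reading), "vfov" (degrees; the focal length in pixels is half the picture's height over the tangent of half this angle, whatever the lens; pixels are square), "cx", "cy" (the principal point, pixels), "xyz" and "rotation" of the camera in the world. Camera axes: x right, y up, looking along -z (the intrinsics and any distortion apply to the point x, -y, -z); pixel columns grow to the right and rows downward; lengths in mm; the calibration is good to about 2 mm. A picture is of the moment at which its call begins.
- bot.hand_in(): hands the job in, once; it reports no verdict.
Trained networks look in a picture, given as the dict that the camera call returned (one of the last four; its "shot" number tells which), for a name from the list of things; names that differ only in an ending like _2 or _b are one class to them, and where a whole thing is asked for, a point or a joint stands for the part that bears it (a point fixed in the world has none). Each returns a list of dicts, best first, with "p" (0 to 1); they miss things now and then, are a little off and sometimes report something else, mostly with a low value. They report only what shows in the picture. A call takes as long as a camera call.
- bot.find_in(target, picture): "xyz" ([x, y, z] in mm, in the coordinates of the camera as it stood for that picture, good to about 4 mm: the middle of the surface that is visible of it).
- bot.masks_of(target, picture): "region" (400x640 bool, what is visible of it).
- bot.landmark_of(target, picture): "xyz" ([x, y, z] in mm, in the coordinates of the camera as it stood for that picture, good to about 4 mm: a listed point, or the origin of a listed thing).
The state is a dict: "t": time; "qpos": joint angles; "joint_velocities": joint speeds; "joint_torque": joint torques, N m; "eef_pos": TCP position; "tool_rot": TCP orientation; "ft_force": force on the tool from outside, world axes, zero at the start; "moment": the same for the moment, N m; "opening": opening from 0.0 (shut) to 1.0 (fully open).
Only numpy, scipy, OpenCV 4.12 (cv2) and the standard library are available. Lean on these libraries where they do the work, as an engineer would, in place of code of your own. Each camera call takes 0.05 s, during which the arm holds its last target.

## Working session

There is one attempt and no reset: what is moved stays moved. The work goes in short steps, Python scripts to look and compute and a shell command to move; the robot and the scene stay as the last step left them, time stands still between calls to the robot, and variables do not carry over. Pictures are saved under pics/ and viewed, and the job is handed in when it is done.

```bash
ls; mkdir -p pics; cat > h.py <<'E'
import numpy as np, cv2
from bench import bot
def Rm(r):
    r=np.array(r,float)
    if r.shape==(3,3): return r
    from scipy.spatial.transform import Rotation as R
    return R.from_euler('xyz',r).as_matrix()
def w(p,c): return Rm(c['rotation'])@np.array(p)+np.array(c['xyz'])
def cloud(c):
    z=c['z_map'].astype(float); H,W=z.shape
    f=H/2/np.tan(np.radians(c['vfov'])/2)
    u,v=np.meshgrid(np.arange(W),np.arange(H))
    P=np.stack([(u-c['cx'])*z/f,-(v-c['cy'])*z/f,-z],-1)
    return P@Rm(c['rotation']).T+np.array(c['xyz'])
def save(c,n): cv2.imwrite('pics/'+n,c['img'][:,:,::-1])
E
python3 - <<'E'
from h import *
s=bot.sense(); print({k:np.round(v,3) for k,v in s.items()})
for n in('top','side'):
    c=bot.snapshot(n); save(c,n+'0.png'); print(n,{k:v for k,v in c.items() if k not in('img','z_map')})
    for t in('dock','lane_end','rail_left','rail_right','slide_box','oil_bottle','stain_jar','coverslip_case'):
        try:
            r=bot.landmark_of(t,c)
            for q in r[:2]: print(t,q['p'],np.round(w(q['xyz'],c),1))
        except Exception as e: print(t,e)
E
```

```text
pics
{'t': np.float64(0.0), 'qpos': array([ 1.105,  0.36 ,  1.511, -0.   ,  1.273, -0.115]), 'joint_velocities': array([-0.   , -0.   , -0.001, -0.   ,  0.   ,  0.002]), 'joint_torque': array([-0.0000e+00, -5.2761e+01, -2.7863e+01, -0.0000e+00,  1.3000e-02,
       -0.0000e+00]), 'eef_pos': array([205.911, 562.847, 244.43 ]), 'tool_rot': array([-1.571,  0.002,  1.22 ]), 'ft_force': array([0.571, 0.277, 0.101]), 'moment': array([-0.007,  0.006, -0.033]), 'opening': np.float64(1.003)}
top {'vfov': 48.71673508596097, 'cx': 313.5682659249076, 'cy': 189.94532408849642, 'xyz': array([515.93368975,  30.54770908, 963.19952597]), 'rotation': array([ 0.06391291,  0.01442475, -1.55955451]), 'shot': 1}
dock 0.72 [567.3 -35.1   2.3]
dock 0.69 [ 579.9 -147.1    5.2]
lane_end 0.72 [573.8 119.6  -0.6]
rail_left 0.62 [507.6 -33.6   3.2]
rail_right 0.57 [625.3 -39.5   6.2]
rail_right 0.15 [732.1 149.8  -2.8]
slide_box 0.91 [ 582.3 -149.6    6.4]
oil_bottle 0.7 [727.8  -5.2   1.5]
stain_jar 0.83 [403.9  47.1   1.6]
coverslip_case 0.87 [730.8 150.6  -2.7]
side {'vfov': 56.87236156588537, 'cx': 315.9208100814461, 'cy': 203.20015054007084, 'xyz': array([ 207.41329707, -292.42477141,  481.22653274]), 'rotation': array([ 0.84420277, -0.01939806, -0.84285655]), 'shot': 2}
dock 0.84 [568.1 -30.1  -6.1]
lane_end 0.63 [574.5 113.3   5.5]
rail_left 0.69 [508.9 -28.7   2.4]
rail_right 0.84 [620.1 -31.6   3.9]
slide_box 0.78 [ 585.7 -145.5    3.1]
oil_bottle 0.7 [ 7.305e+02 -7.200e+00 -7.000e-01]
stain_jar 0.63 [404.5  44.8  -1.4]
coverslip_case 0.57 [729.1 150.6  -4.8]
coverslip_case 0.41 [400.7  50.   -2.5]
```

View pics/top0.png

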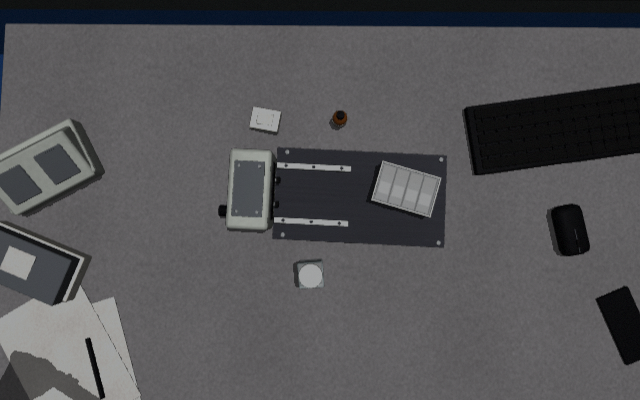

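View pics/side0.png

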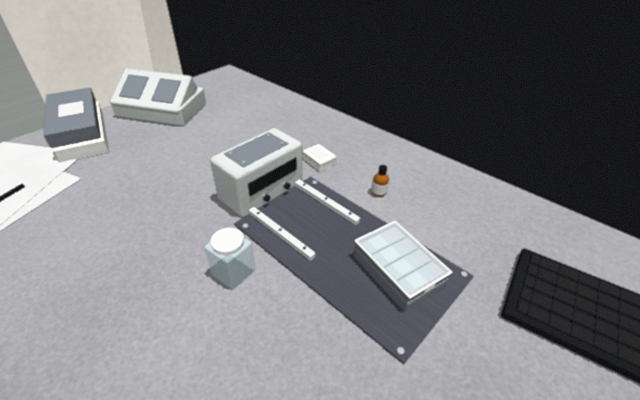

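The top picture shows the lane running left (world +y), with its mouth at about (350,195). The box is at (406,188) and turned. The bottle is at (340,119), the jar at (310,275) and the case at (265,119). Next I'll measure these more precisely.

```bash
cat >> h.py <<'E'
def rect(P):
    (c,s,a)=cv2.minAreaRect(P[:,:2].astype(np.float32).reshape(-1,1,2))
    if s[0]<s[1]: s=(s[1],s[0]); a+=90
    return np.round(c,1),np.round(s,1),round((a+90)%180-90,2)
def mask(t,c):
    r=bot.masks_of(t,c); return (r[0]['region'],r[0]['p']) if r else (None,0)
def box(c,zt=46,verbose=1):
    m,p=mask('slide_box',c); P=cloud(c)
    Q=P[m&(np.abs(P[...,2]-zt)<8)]
    r=rect(Q)
    if verbose: print('box',p,len(Q),r,'z med',np.median(Q[:,2]).round(1))
    return r
E
python3 - <<'E'
from h import *
for n in('top','side'):
    c=bot.snapshot(n); P=cloud(c); print(n); box(c)
    for t in('rail_left','rail_right','dock','oil_bottle','stain_jar','coverslip_case'):
        m,p=mask(t,c)
        if m is None: print(t,'none');continue
        Q=P[m]; 
        print(t,p,len(Q),np.median(Q[:,2]).round(1),np.percentile(Q[:,2],98).round(1),rect(Q))
E
```

```text
top
box 0.66 2535 (array([ 580.7, -147.1]), array([128.2,  86. ]), 74.23) z med 44.8
rail_left 0.87 361 17.8 21.1 (array([510. ,  50.5]), array([156.1,  13.7]), 87.46)
rail_right 0.58 440 17.5 21.0 (array([607.2,  58.1]), array([140.9, 128.4]), 59.15)
dock none
oil_bottle 0.64 149 45.1 69.1 (array([626.7,   4.3]), array([226.2,  26. ]), -6.77)
stain_jar 0.76 761 78.0 82.5 (array([440.2,  53.4]), array([147.1,  58. ]), 4.75)
coverslip_case 0.66 699 23.5 27.5 (array([646.9,  88.1]), array([277. ,  71.8]), 38.24)
side
box 0.77 3643 (array([ 579.5, -148.3]), array([128.6,  87.3]), 74.43) z med 43.2
rail_left 0.64 700 15.2 17.8 (array([ 396.5, -108.6]), array([518.7,  95.5]), 54.64)
rail_right 0.91 538 15.0 17.6 (array([ 456.4, -123.9]), array([590.9, 111.6]), 44.77)
dock 0.91 20861 4.4 99.7 (array([ 524.4, -102.5]), array([643.7, 363.2]), 60.37)
oil_bottle 0.97 415 32.9 64.1 (array([ 505.6, -138.7]), array([670.3,  32.6]), 30.06)
stain_jar 0.58 2157 59.6 79.0 (array([ 297.3, -103.4]), array([412.9,  68.7]), 55.1)
coverslip_case 0.61 539 21.0 23.5 (array([491. , -73.2]), array([713.4,  70.6]), 43.36)
```

```bash
cat >> h.py <<'E'
def lane(c,verbose=1):
    P=cloud(c); o=[]
    for t in('rail_left','rail_right'):
        m,p=mask(t,c); 
        if m is None: continue
        Q=P[m&(P[...,2]>11)&(P[...,2]<25)][:,:2]
        k=np.abs(Q-np.median(Q,0)).max(1)<90; Q=Q[k]
        vx,vy,x,y=cv2.fitLine(Q.astype(np.float32),cv2.DIST_HUBER,0,.01,.01).ravel()
        if vy<0: vx,vy=-vx,-vy
        d=np.array([vx,vy]); s=(Q-[x,y])@d; 
        e0,e1=np.percentile(s,[1,99]); A=np.array([x,y])+e0*d; B=np.array([x,y])+e1*d
        ang=np.degrees(np.arctan2(vy,vx)); o.append((A,B,ang))
        if verbose: print(t,round(p,2),len(Q),A.round(1),B.round(1),'len',round(e1-e0,1),'ang',ang.round(2))
    return o
E
python3 - <<'E'
from h import *
for n in('top','side'):
  for i in range(2):
    c=bot.snapshot(n); print(n); lane(c); box(c)
    P=cloud(c)
    m,p=mask('dock',c)
    if m is not None:
        Q=P[m&(P[...,2]>2)&(P[...,2]<10)&(np.abs(P[...,0]-567)<150)&(np.abs(P[...,1]+40)<250)]; print('bed',p,np.median(Q[:,2]).round(1),rect(Q))
E
```

```text
top
rail_left 0.94 380 [507.  -22.9] [513.1 125.2] len 148.2 ang 87.64
rail_right 0.72 415 [624.6 -32.3] [630.5 124.2] len 156.7 ang 87.83
box 0.97 2543 (array([ 580.6, -147.4]), array([128.6,  86.3]), 73.96) z med 44.9
bed 0.74 5.7 (array([564.9, -54.8]), array([370.9, 200.3]), 87.72)
top
rail_left 0.73 382 [507.6 -24.9] [512.4 124.6] len 149.6 ang 88.14
rail_right 0.7 422 [624.2 -30.8] [630.7 122.6] len 153.6 ang 87.6
box 0.89 2475 (array([ 580.8, -146.5]), array([126.6,  86. ]), 73.76) z med 44.8
bed 0.7 5.7 (array([565.9, -31.2]), array([420.5, 203.7]), 87.51)
side
rail_left 0.65 538 [503.8 -30. ] [509.6 126.7] len 156.8 ang 87.89
rail_right 0.86 403 [620.8 -34.1] [626.8 120.2] len 154.4 ang 87.78
box 0.89 3643 (array([ 579.5, -148.3]), array([128.6,  87.2]), 74.35) z med 43.2
bed 0.65 3.9 (array([565.2, -16.9]), array([447.4, 202. ]), 87.77)
side
rail_left 0.75 520 [503.7 -30. ] [509.3 123.9] len 153.9 ang 87.9
rail_right 0.55 438 [621.1 -34.3] [626.5 120.8] len 155.2 ang 88.01
box 0.66 3639 (array([ 579.4, -148. ]), array([129. ,  87.6]), 74.22) z med 43.2
bed 0.61 3.9 (array([564.5, -17.3]), array([446.8, 201.3]), 88.01)
```

```bash
cat >> h.py <<'E'
O=np.array([564.3,-31.5]); YL=np.radians(87.8); D=np.array([np.cos(YL),np.sin(YL)]); N=np.array([-D[1],D[0]])
def tolane(p): q=np.array(p[:2])-O; return np.round([q@D,q@N],1)
def goto(al,la,z,yaw_rel):  # shift in tool axes (mm), roll deg
    s=bot.sense(); R=Rm(s['tool_rot']); p=np.array(s['eef_pos'])
    t=np.array([*(O+al*D+la*N),z]); yaw=np.arctan2(R[1,0],R[0,0])
    turn=-np.degrees(YL+np.radians(yaw_rel)-yaw)
    print('now lane',tolane(p),'z',p[2].round(1),'yawrel',np.degrees(yaw-YL).round(2),'| shift',(R.T@(t-p)).round(1),'roll',((turn+180)%360-180).round(2))
E
python3 - <<'E'
from h import *
print(bot.finger_overhang)
goto(-118,-107,245,0)
E
```

```text
14.0
now lane [580.7 380.7] z 245.3 yawrel -17.9 | shift [-5.150e+02  3.000e-01 -6.788e+02] roll -17.9
```

```bash
python3 -m creep '[0.9,-0.257,0,-0.339,-9, 0.9,-0.257,0,-0.339,-9, 0.9,-0.257,0,-0.339,-9, 0.9,-0.257,0,-0.339,-9, 0.9,-0.257,0,-0.339,-9, 0.9,-0.257,0,-0.339,-9, 0.9,-0.257,0,-0.339,-9, 0.9,-0.257,0,-0.339,-9, 0.9,-0.515,0,-0.679,-17.9, 0.9,-0.515,0,-0.679,-17.9, 0.9,-0.515,0,-0.679,-17.9, 0.9,-0.515,0,-0.679,-17.9, 0.9,-0.515,0,-0.679,-17.9, 0.9,-0.515,0,-0.679,-17.9, 0.9,-0.515,0,-0.679,-17.9, 0.9,-0.515,0,-0.679,-17.9, 0.9,-0.515,0,-0.679,-17.9, 0.9,-0.515,0,-0.679,-17.9, 0.9,-0.515,0,-0.679,-17.9, 0.9,-0.515,0,-0.679,-17.9]' 20
python3 -c "
from h import *
goto(-118,-107,120,0)"
```

```text
t: 4.37
eef_pos: [653.8, -134.1, 245.3]
tool_rot: [-1.571, 0.0, 1.532]
ft_force: [-0.5, 0.9, -0.4]
opening: 0.902
now lane [-99.1 -93.4] z 245.3 yawrel -0.02 | shift [-18.9 125.3 -13.6] roll -0.02
```

```bash
python3 -m creep '[0.9,-0.019,0.04,-0.0136,0, 0.9,-0.019,0.08,-0.0136,0, 0.9,-0.019,0.12,-0.0136,0, 0.9,-0.019,0.16,-0.0136,0, 0.9,-0.019,0.185,-0.0136,0, 0.9,-0.019,0.185,-0.0136,0, 0.9,-0.019,0.185,-0.0136,0]'
python3 - <<'E'
from h import *
goto(-118,-107,38,0)
for n in('side','top'):
    c=bot.snapshot(n); save(c,n+'1.png'); 
    print(n); box(c)
    P=cloud(c); t=bot.sense()['eef_pos']
    k=(np.abs(P[...,0]-t[0])<25)&(np.abs(P[...,1]-t[1])<70)&(P[...,2]>25)&(P[...,2]<200)&(c['z_map']>0)
    Q=P[k]; print(len(Q), np.percentile(Q,[0,1,5],axis=0).round(1))
E
```

```text
t: 4.95
eef_pos: [664.8, -151.3, 59.0]
tool_rot: [-1.567, -0.001, 1.532]
ft_force: [0.2, -0.6, 0.5]
opening: 0.897
now lane [-115.8 -105.1] z 59.0 yawrel -0.01 | shift [-2.2 21.  -2. ] roll -0.01
side
box 0.67 3626 (array([ 579.4, -148.4]), array([128.1,  87.3]), 74.27) z med 43.2
3395 [[ 642.8 -221.9   53.6]
 [ 643.6 -220.6   60. ]
 [ 645.2 -218.3   72.8]]
top
box 0.62 803 (array([ 580.5, -146.8]), array([127.6,  86. ]), 73.6) z med 45.0
478 [[ 650.7 -219.6   67.3]
 [ 651.3 -218.5   70.4]
 [ 652.4 -214.3  105. ]]
```

View pics/side1.png

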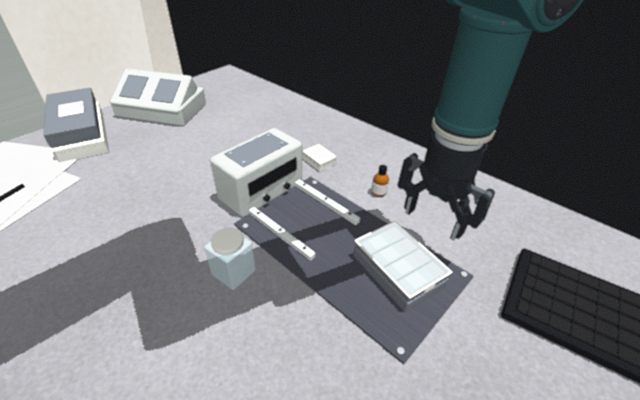

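The side picture shows both fingertips near (410,208) and (460,232), clear of the box to its right, about 4 mm below the TCP. I'll go down beside the box, then push gently left.

```bash
python3 -m creep '[0.9,-0.002,0.012,0,0, 0.9,-0.002,0.024,0,0, 0.9,-0.002,0.031,0,0, 0.9,-0.002,0.031,0,0, 0.9,-0.002,0.031,0.004,0, 0.9,-0.002,0.031,0.008,0, 0.9,-0.002,0.031,0.012,0, 0.9,-0.002,0.031,0.015,0, 0.9,-0.002,0.031,0.018,0,0.9,-0.002,0.031,0.021,0,0.9,-0.002,0.031,0.024,0,0.9,-0.002,0.031,0.027,0,0.9,-0.002,0.031,0.030,0,0.9,-0.002,0.031,0.030,0,0.9,-0.002,0.031,0.030,0]'
python3 - <<'E'
from h import *
goto(-118,-54,28,0)
for n in('side','top'):
    c=bot.snapshot(n); save(c,n+'2.png'); 
    print(n); r=box(c); print(tolane(r[0]))
E
```

```text
t: 6.4
eef_pos: [635.7, -152.5, 29.5]
tool_rot: [-1.571, 0.0, 1.533]
ft_force: [1.4, 0.1, 1.2]
opening: 0.899
now lane [-118.2  -76. ] z 29.5 yawrel 0.01 | shift [ 0.2  1.5 22. ] roll 0.01
side
box 0.77 3743 (array([ 571.5, -151. ]), array([128.7,  88.3]), 77.95) z med 43.2
[-119.1  -11.8]
top
box 0.68 1029 (array([ 572.8, -150.1]), array([128.5,  86.5]), 77.68) z med 44.9
[-118.2  -13. ]
```

View pics/side2.png

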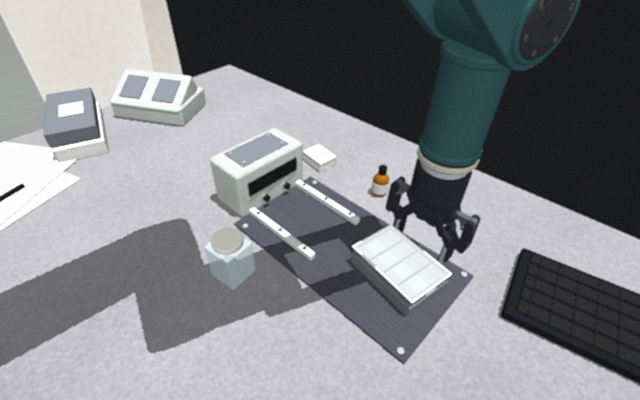

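The front finger is turning the box square: it was off by −13.6° and is now off by −10°. I'll continue.

```bash
python3 -m creep '[0.9,0,0,0.003,0,0.9,0,0,0.006,0,0.9,0,0,0.009,0,0.9,0,0,0.012,0,0.9,0,0,0.014,0,0.9,0,0,0.014,0,0.9,0,0,0.014,0]'
python3 - <<'E'
from h import *
goto(-118,-54,28,0)
for n in('side','top'):
    c=bot.snapshot(n); save(c,n+'3.png'); 
    print(n); r=box(c); print(tolane(r[0]))
E
```

```text
t: 7.18
eef_pos: [621.0, -151.9, 29.2]
tool_rot: [-1.569, 0.0, 1.533]
ft_force: [0.4, 0.4, -0.4]
opening: 0.9
now lane [-118.1  -61.3] z 29.2 yawrel 0.02 | shift [0.2 1.2 7.3] roll 0.02
side
box 0.92 3887 (array([ 561.6, -155.2]), array([128.5,  87.6]), 83.85) z med 43.2
[-123.7   -2.1]
topTraceback (most recent call last):
  File "<stdin>", line 5, in <module>
  File "h.py", line 24, in box
    Q=P[m&(np.abs(P[...,2]-zt)<8)]
        ~^^~~~~~~~~~~~~~~~~~~~~~~
TypeError: unsupported operand type(s) for &: 'NoneType' and 'bool'
```

```bash
python3 -m creep '[0.9,0,0,0.003,0,0.9,0,0,0.006,0,0.9,0,0,0.008,0,0.9,0,0,0.008,0,0.9,0,0,0.008,0]'
python3 - <<'E'
from h import *
goto(-118,-54,28,0)
for i in range(2):
    c=bot.snapshot('side'); r=box(c); print(tolane(r[0])); L=lane(c)
    m=(L[0][0]+L[0][1]+L[1][0]+L[1][1])/4; a=np.radians((L[0][2]+L[1][2])/2); print('lat rel',(r[0]-m)@[-np.sin(a),np.cos(a)],'ang rel',r[2]-np.degrees(a))
save(c,'side4.png')
E
```

```text
t: 7.8
eef_pos: [613.4, -151.6, 29.3]
tool_rot: [-1.57, 0.0, 1.533]
ft_force: [-0.0, 0.2, -0.7]
opening: 0.899
now lane [-118.1  -53.6] z 29.3 yawrel 0.01 | shift [ 0.1  1.3 -0.4] roll 0.01
box 0.75 3960 (array([ 556.4, -157.1]), array([128.2,  87. ]), 86.57) z med 43.2
[-125.8    3.1]
rail_left 0.82 510 [504.  -29.9] [508.8 123.7] len 153.7 ang 88.2Traceback (most recent call last):
  File "<stdin>", line 5, in <module>
IndexError: list index out of range
```

The box is now nearly square (−1.2°) and nearly centred (+1 mm). I'll back off to the right, lift, and swing round behind the box.

```bash
python3 -m creep '[0.9,0,0,-0.015,0, 0.9,0,0,-0.035,0, 0.9,0,-0.035,-0.035,0, 0.9,0,-0.075,-0.035,0, 0.9,0,-0.11,-0.035,0, 0.55,-0.03,-0.11,0,7, 0.55,-0.06,-0.11,0.03,14, 0.55,-0.09,-0.11,0.054,21, 0.55,-0.117,-0.11,0.054,28, 0.55,-0.117,-0.11,0.054,35, 0.55,-0.117,-0.11,0.054,42, 0.55,-0.117,-0.11,0.054,49,0.55,-0.117,-0.11,0.054,56,0.55,-0.117,-0.11,0.054,63,0.55,-0.117,-0.11,0.054,70,0.55,-0.117,-0.11,0.054,77,0.55,-0.117,-0.11,0.054,84,0.55,-0.117,-0.11,0.054,90,0.55,-0.117,-0.11,0.054,90,0.55,-0.117,-0.11,0.054,90]'
python3 - <<'E'
from h import *
goto(-228,0,34,-90)
for n in('side','top'):
    c=bot.snapshot(n); save(c,n+'5.png'); print(n); L=lane(c);r=box(c); print(tolane(r[0]))
    if len(L)==2:
        m=(L[0][0]+L[0][1]+L[1][0]+L[1][1])/4; a=np.radians(87.8); print('lat rel',(r[0]-m)@[-np.sin(a),np.cos(a)],'ang rel',r[2]-87.8)
E
```

```text
t: 9.67
eef_pos: [555.3, -266.4, 139.3]
tool_rot: [-1.571, 0.0, -0.035]
ft_force: [-0.4, -0.9, -0.0]
opening: 0.552
now lane [-2.35e+02 -1.00e-01] z 139.3 yawrel -89.81 | shift [ -0.  105.3   7. ] roll 0.19
side
rail_left 0.62 549 [503.6 -30.4] [509.6 126.6] len 157.1 ang 87.84
rail_right 0.85 438 [621.  -34.2] [626.9 122.4] len 156.7 ang 87.86
box 0.72 3951 (array([ 556.2, -157. ]), array([128.4,  87.3]), 86.9) z med 43.2
[-125.7    3.3]
lat rel 1.265237192591736 ang rel -0.8999999999999915
top
rail_left 0.96 380 [507.1 -27. ] [512.9 124.5] len 151.7 ang 87.83
rail_right 0.95 368 [624.4 -28.8] [630.1 120.1] len 149.0 ang 87.8
box 0.67 2562 (array([ 557.7, -155.7]), array([128.4,  86. ]), 86.64) z med 44.8
[-124.4    1.8]
lat rel 3.1426301737089646 ang rel -1.1599999999999966
```

View pics/side5.png

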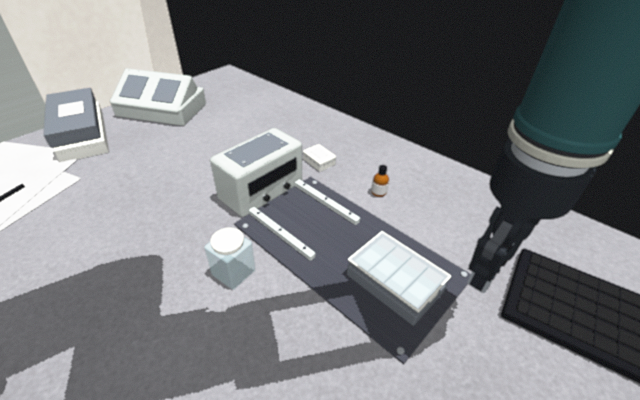

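View pics/top5.png

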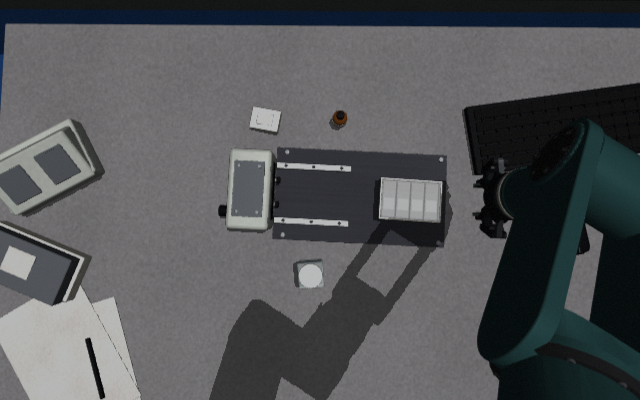

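```bash
python3 - <<'E'
from h import *
c=bot.snapshot('side'); P=cloud(c); Q=P[(c['z_map']>0)&(P[...,2]>5)&(P[...,2]<35)]
q=Q[:,:2]-O; al=q@D; la=q@N
k=(al<-200)&(al>-330)&(la>-110)&(la<60); print(k.sum(), 'al',np.percentile(al[k],[0,50,100]),'la',np.percentile(la[k],[0,50,100]),'z',Q[k][:,2].max())
k&=la>-60; print(k.sum(), al[k].round()[:10], la[k].round()[:10])
goto(-215,0,33,-90)
E
```

```text
1634 al [-329.98751997 -296.10890799 -200.05717383] la [-109.94489645  -81.04951633   55.96579002] z 22.350817836242754
61 [-207. -208. -202. -204. -206. -204. -203. -206. -208. -202.] [-55. -57. -48. -49. -51. -42. -38. -42. -38. -27.]
now lane [-2.351e+02 -2.000e-01] z 139.3 yawrel -89.97 | shift [-1.000e-01  1.063e+02  2.010e+01] roll 0.03
```

```bash
python3 -m creep '[0.55,0,0.03,0.02,0, 0.55,0,0.06,0.02,0, 0.55,0,0.085,0.02,0, 0.55,0,0.104,0.02,0, 0.55,0,0.106,0.02,0, 0.55,0,0.106,0.024,0, 0.55,0,0.106,0.028,0, 0.55,0,0.106,0.031,0, 0.55,0,0.106,0.034,0, 0.55,0,0.106,0.037,0, 0.55,0,0.106,0.040,0, 0.55,0,0.106,0.044,0, 0.55,0,0.106,0.048,0, 0.55,0,0.106,0.053,0, 0.55,0,0.106,0.058,0, 0.55,0,0.106,0.058,0, 0.55,0,0.106,0.058,0]'
cat >> h.py <<'E'
def chk(tag,views=('side','top')):
    for n in views:
        c=bot.snapshot(n); save(c,n+tag+'.png'); print(n); L=lane(c,0)
        try: r=box(c)
        except Exception as e: print('nobox'); continue
        print(tolane(r[0]),'angrel',r[2]-87.8)
        P=cloud(c); m,p=mask('dock',c)
        if len(L)==2:
            m=(L[0][0]+L[0][1]+L[1][0]+L[1][1])/4; print('lat rel',((r[0]-m)@N).round(1))
E
python3 - <<'E'
from h import *
goto(7,0,33,-90); chk('6')
E
```

```text
t: 11.53
eef_pos: [558.5, -208.8, 34.1]
tool_rot: [-1.572, -0.002, -0.038]
ft_force: [1.4, -2.3, 1.2]
opening: 0.55
now lane [-177.4   -1. ] z 34.1 yawrel -89.99 | shift [ -1.    0.9 184.4] roll 0.01
side
box 0.94 3118 (array([ 557. , -133.9]), array([128.2,  87.5]), 87.67) z med 43.2
[-102.6    3.4] angrel -0.12999999999999545
lat rel 1.3
top
box 0.55 2544 (array([ 557.9, -133.2]), array([128.5,  86.2]), 87.67) z med 44.8
[-101.9    2.5] angrel -0.12999999999999545
lat rel 3.9
```

View pics/side6.png

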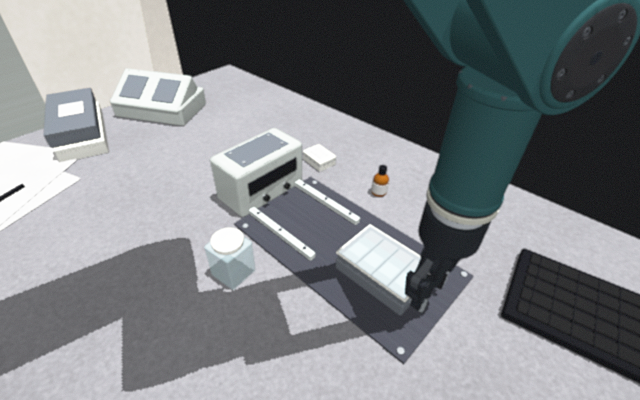

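The side picture shows both fingers square behind the box at about (420,290). The box is in line (−0.1°) and about 2.5 mm left of the middle. I'll push on with a slight drift to the right.

```bash
python3 -m creep '[0.55,0,0,0.004,0, 0.55,0,0,0.009,0, 0.55,0.0005,0,0.015,0, 0.55,0.0005,0,0.021,0, 0.55,0.001,0,0.027,0, 0.55,0.001,0,0.033,0, 0.55,0.0015,0,0.039,0, 0.55,0.0015,0,0.045,0, 0.55,0.002,0,0.051,0, 0.55,0.002,0,0.057,0, 0.55,0.002,0,0.063,0, 0.55,0.0025,0,0.069,0, 0.55,0.0025,0,0.074,0, 0.55,0.003,0,0.078,0, 0.55,0.003,0,0.082,0, 0.55,0.003,0,0.085,0, 0.55,0.003,0,0.085,0]'
python3 -c "
from h import *
goto(9,0,34,-90); chk('7')"
```

```text
t: 13.45
eef_pos: [563.8, -122.7, 33.2]
tool_rot: [-1.57, 0.0, -0.038]
ft_force: [0.0, -0.1, 0.6]
opening: 0.549
now lane [-91.2  -3. ] z 33.2 yawrel -90.0 | shift [ -3.   -0.8 100.2] roll -0.0
side
box 0.69 2141 (array([562.5, -48. ]), array([128.9,  87. ]), 87.34) z med 43.2
[-16.6   1.2] angrel -0.45999999999999375
lat rel -0.9
top
box 0.9 2278 (array([564.3, -42.9]), array([119.6,  86.2]), 87.53) z med 44.9
[-11.4  -0.4] angrel -0.269999999999996
lat rel 30.3
```

The box is centred as it enters the mouth, so I'll continue straight.

```bash
python3 -m creep '[0.55,0,0,0.004,0, 0.55,0,0,0.009,0, 0.55,0,0,0.015,0, 0.55,0,0,0.021,0, 0.55,0,0,0.027,0, 0.55,0,0,0.033,0, 0.55,0,0,0.039,0, 0.55,0,0,0.045,0, 0.55,0,0,0.051,0, 0.55,0,0,0.057,0, 0.55,0,0,0.063,0, 0.55,0,0,0.069,0, 0.55,0,0,0.074,0, 0.55,0,0,0.078,0, 0.55,0,0,0.082,0, 0.55,0,0,0.085,0, 0.55,0,0,0.085,0, 0.55,0,0,0.085,0]'
python3 - <<'E'
from h import *
goto(9,0,34,-90); chk('8')
for n in('side','top'):
    c=bot.snapshot(n)
    for q in bot.landmark_of('lane_end',c)[:1]: print(n,q['p'],tolane(w(q['xyz'],c)))
E
```

```text
t: 15.45
eef_pos: [567.2, -38.4, 33.3]
tool_rot: [-1.571, 0.0, -0.038]
ft_force: [-0.3, -0.4, -0.8]
opening: 0.545
now lane [-6.8 -3.2] z 33.3 yawrel -90.0 | shift [-3.2 -0.6 15.8] roll 0.0
side
box 0.98 1524 (array([565.3,  36.6]), array([129.1,  86.5]), 87.46) z med 43.1
[68.1  1.6] angrel -0.3400000000000034
top
box 0.89 1480 (array([567.5,  38.5]), array([126.6,  85.9]), 87.94) z med 45.0
[70.1 -0.5] angrel 0.14000000000000057
lat rel 0.9
side 0.65 [149.   -2.5]
top 0.9 [151.2  -4.2]
```

View pics/side8.png

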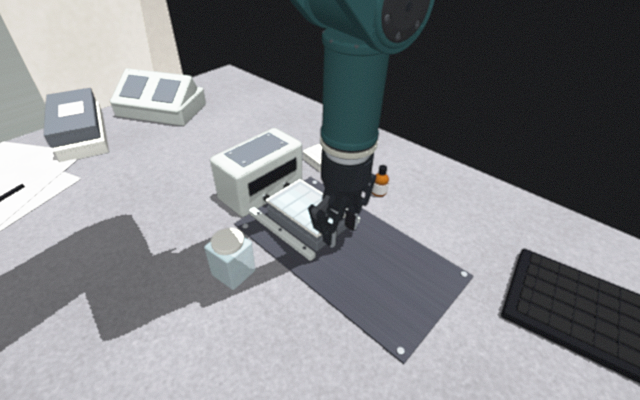

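View pics/top8.png

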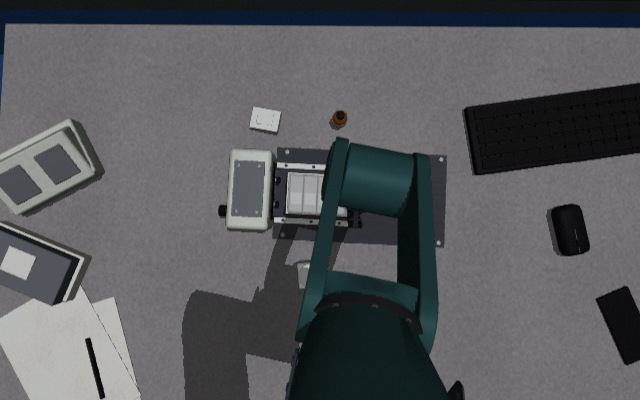

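Two rails flank the box in both pictures, and the buffers at about (277,180) and (277,205) in the top view are roughly 15 mm ahead. I'll creep the rest.

```bash
python3 -m creep '[0.55,0,0,0.003,0, 0.55,0,0,0.006,0, 0.55,0,0,0.009,0, 0.55,0,0,0.011,0, 0.55,0,0,0.013,0, 0.55,0,0,0.014,0, 0.55,0,0,0.014,0, 0.55,0,0,0.014,0]'
python3 - <<'E'
from h import *
goto(9,0,34,-90); chk('9'); c=bot.snapshot('top'); cv2.imwrite('pics/crop9.png',cv2.resize(c['img'][130:260,210:370,::-1],None,fx=5,fy=4.5,interpolation=2))
E
```

```text
t: 16.82
eef_pos: [567.7, -24.4, 33.3]
tool_rot: [-1.57, 0.0, -0.038]
ft_force: [0.1, -0.2, 0.0]
opening: 0.546
now lane [ 7.3 -3.1] z 33.3 yawrel -90.0 | shift [-3.1 -0.7  1.7] roll 0.0
side
box 0.95 1432 (array([565.9,  50.2]), array([128.8,  86.7]), 87.94) z med 43.1
[81.7  1.5] angrel 0.14000000000000057
lat rel 0.4
top
box 0.72 1382 (array([567.6,  51.4]), array([127.8,  85.7]), 87.71) z med 45.1
[83.  -0.1] angrel -0.09000000000000341
lat rel 1.3
```

View pics/crop9.png

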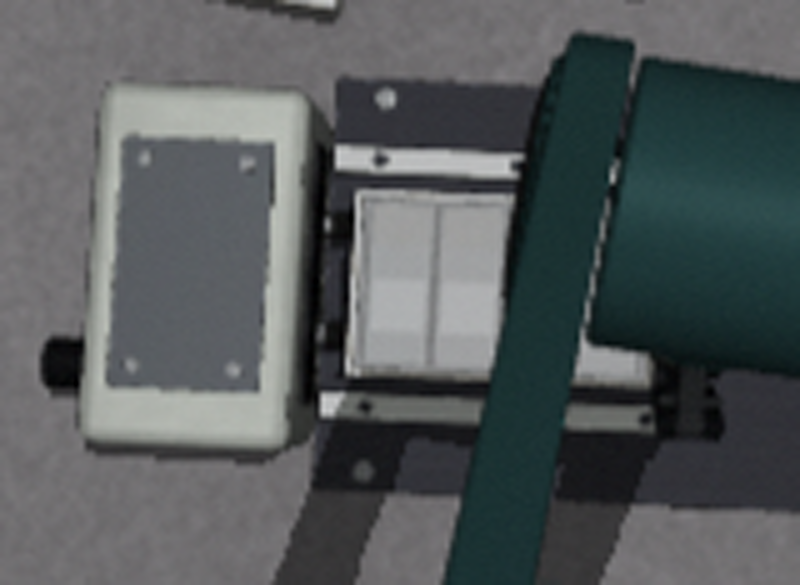

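The front is about 3–4 mm from the buffers. I'll push another 3 mm, then withdraw straight back and up.

```bash
python3 -m creep '[0.55,0,0,0.001,0, 0.55,0,0,0.002,0, 0.55,0,0,0.003,0, 0.55,0,0,0.003,0, 0.55,0,0,0.003,0, 0.55,0,0,-0.003,0, 0.55,0,0,-0.012,0, 0.55,0,0,-0.03,0, 0.55,0,0,-0.06,0, 0.55,0,-0.03,-0.09,0, 0.55,0,-0.06,-0.12,0, 0.55,0,-0.09,-0.15,0, 0.55,0,-0.12,-0.18,0, 0.55,0,-0.15,-0.20,0, 0.55,0,-0.15,-0.20,0, 0.55,0,-0.15,-0.20,0]'
python3 - <<'E'
from h import *
chk('10'); c=bot.snapshot('top'); cv2.imwrite('pics/crop10.png',cv2.resize(c['img'][100:300,210:460,::-1],None,fx=3,fy=3,interpolation=2))
for n in('top','side'):
  c=bot.snapshot(n)
  for t in('slide_box','lane_end','dock','oil_bottle','stain_jar','coverslip_case'):
    for q in bot.landmark_of(t,c)[:1]: p=w(q['xyz'],c); print(n,t,round(q['p'],2),p.round(1),tolane(p))
E
```

```text
t: 18.7
eef_pos: [561.2, -227.2, 185.6]
tool_rot: [-1.573, -0.005, -0.041]
ft_force: [-0.5, 0.0, -0.6]
opening: 0.551
side
box 0.76 2351 (array([566. ,  52.9]), array([129.3,  88.1]), 87.4) z med 43.1
[84.4  1.5] angrel -0.3999999999999915
lat rel -0.6
top
box 0.95 2513 (array([568. ,  53.9]), array([128. ,  86.1]), 87.69) z med 45.0
[85.5 -0.4] angrel -0.10999999999999943
lat rel 0.9
top slide_box 0.78 [566.9  53.1   5.7] [84.7  0.7]
top lane_end 0.82 [574.1 119.3   1.3] [151.1  -4. ]
top dock 0.89 [568.6 -34.4   0.9] [-2.7 -4.4]
top oil_bottle 0.74 [625.8 -35.    3.4] [ -1.1 -61.6]
top stain_jar 0.67 [402.1  51.   -0.9] [ 76.2 165.3]
top coverslip_case 0.78 [731.  151.2  -3. ] [ 189.  -159.6]
side slide_box 0.58 [571.8  52.2   3.6] [83.9 -4.3]
side lane_end 0.73 [571.  115.2   6.6] [146.8  -1. ]
side dock 0.98 [566.4 -35.5  -6.3] [-3.9 -2.3]
side oil_bottle 0.61 [729.8  -8.8  -3.6] [  29.  -164.5]
side stain_jar 0.95 [403.4  44.8  -1.9] [ 70.1 163.7]
side coverslip_case 0.74 [728.8 147.9  -1.4] [ 185.6 -157.5]
```

View pics/crop10.png

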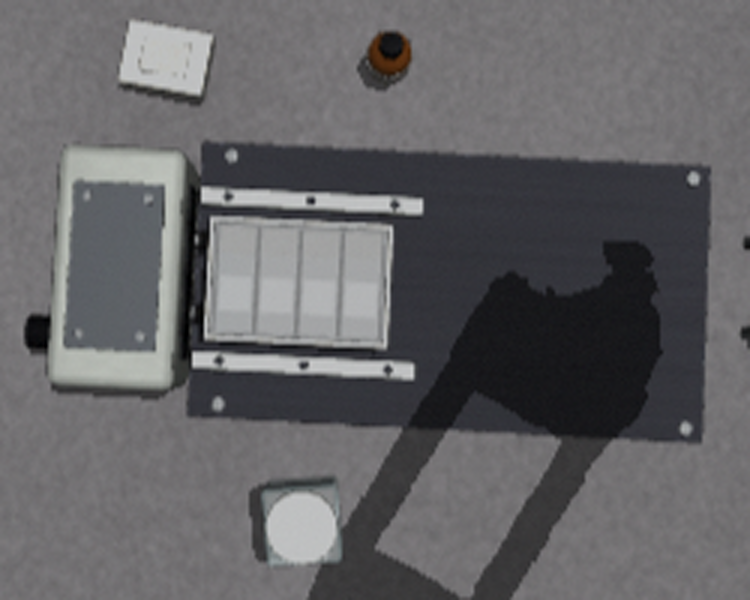

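View pics/side10.png

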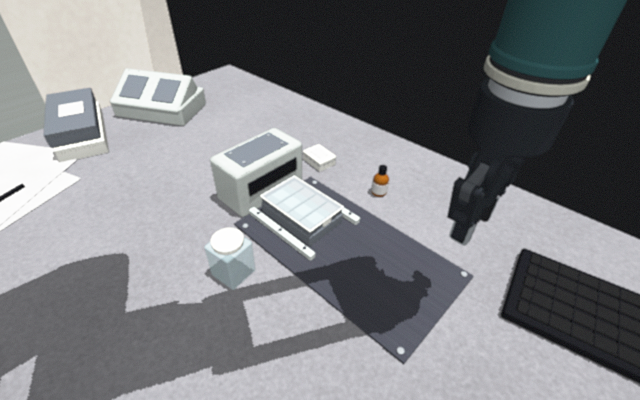

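Both pictures show the box between the rails with an even gap on each side. Its front is at the buffers, about (200,280) in the crop, and the hand is clear. The bottle, jar and case stand at the same pixels as at the start.

```bash
python3 -c "
from h import *
print(bot.hand_in())"
```

```text
the job is handed in; nothing more can be done
None
```

I pushed the slide box home in the lane, took the hand away, and handed the job in at about 19 s of the 64 s allowed. No verdict was reported.

**How it was done:** I turned the box square and centred it by pushing its right side with two open fingertips. Then I moved behind it and pushed it down the lane with both fingertips at about rail-clearing height. I then backed the hand off and lifted it clear.

**Last checks (both cameras):**

| Check | Measured | Allowed |
|---|---|---|
| Box centre from the lane mouth | 84–85 mm, so the front is about 1 mm short of the buffers | 78–95 mm |
| Offset from the lane's middle | under 1.5 mm | 10 mm |
| Angle to the lane | under 0.5° | 0.16 rad (about 9°) |

- **Box:** it lies flat between the rails with an even gap on each side.
- **Forces:** wrist force readings, taken only at the end of each move, stayed at about 3 N or less.
- **Other things:** the bottle, jar and coverslip case look unmoved in the pictures.

**Disagreements:**
- The two cameras differ by about 2 mm across the lane and 1 mm along it.
- One network reading from the top camera placed the bottle on the rail. The picture and the side camera both show it in its starting place, so I treated that reading as false.
- The network's box origin in the side view was about 4 mm off the depth measurement, which is within its stated accuracy.

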